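# Blank off the open refrigeration parts

## Robot

A 6-joint arm with a two-finger parallel gripper is mounted at the origin on the work surface. World frame = base frame: x ahead of the robot, y to its left, z up, the work surface at z = 0. Lengths are in mm, angles in rad, forces in N, time in s.
With the tool pointing down it reaches from about 275 to 1000 mm from the base axis. Payload 8.4 kg.
Tool frame: the origin (TCP) lies at the very end of the fingers, on their centre line; the grasp point (between the pads) lies 19 mm behind it; z points along the fingers, y is the line along which they close (so a half turn about z gives the same grasp; the last joint's range is limited). The gripper opens to 85 mm and grips with 20 to 120 N. Pads are 22 mm wide; open, the fingers measure 114 mm over their backs; the gripper's body (76 mm by 85 mm) begins 54 mm behind the grasp point. The pads swing forward as they close: fully open they stand 13 mm farther back than shut.
Start: joints at [1.133, 0.353, 1.633, -0, 1.155, -0.002], TCP at [263.834, 566.586, 231.281] pointing down, gripper open.
Joint ranges: [-2.63, 2.63], [-0.92, 2.1], [0.06, 2.66], [-1.3, 4.44], [0, 2.69], [-3.02, 3.02]. Speed limits (rad/s): [2.22, 2.22, 2.79, 3.14, 3.14, 3.14].

## Interface

Orientations are given as [roll, pitch, yaw] about the fixed x, y, z axes, in that order (R = Rz(yaw) Ry(pitch) Rx(roll)).
In Python, from rig import sensors, grab_frame, camera_params, order gives the robot as it stands. The module is installed in compiled form; this text tells all that it offers.
- The arm moves only by the tool move_arm, never from a script. Its argument "motion" is a list of rows, each a list of 7 numbers: the turn, a rotation vector about the tool's x, y, z in shares of pi rad (1.0 is pi rad), then the shift along the tool's x, y, z in a scale on which 1.0 is 0.4 m, then the finger opening in m, from 0 to 0.0854. A call has 1 to 8 rows; each row is the pose to reach, as a shift and turn from the pose commanded when the call began, along the tool's axes at that moment; what a row does not reach only later rows make up. A row lasts 1/8 s, in which the tool goes at most 62.5 mm and 10.7 degrees, less where a joint would pass 70% of its speed; a pose out of reach is approached as far as the arm can. A call with a gripper value outside its range is refused whole. The fingers move at their own pace and stop on an object; "grip_force" is the grip in N (left out, the last holds). Time passes only in rows, so rows that repeat a pose let the fingers close. It gives the time, the measured TCP pose, the force, the opening and the grip force at its end, in the units of the state.
- sensors.sense(): the state, without advancing time (a new reading comes with each control period).
- grab_frame(name): name is "scene" or "top" or "wrist"; returns (picture, depth): 384x512x3 uint8, red, green, blue; 384x512 float32, mm along the optical axis (not along the pixel's ray), 0 where there is no reading.
- camera_params(name): a dict with "camera_matrix" (3x3 intrinsics, pixels), "world_from_camera" (4x4, takes a point from camera to world coordinates). Camera axes: x right, y down, z forward; pixel columns grow to the right and rows downward; lengths in mm; the calibration is good to about 2 mm. A picture is of the moment at which its call begins: read the wrist's pose just before it. camera_params takes no time and is no camera call; for the wrist camera it gives the pose at the moment of the call.
- order.sign_off(): hands the job in; it is judged then, once.
The state is a dict: "clock": time; "qpos": joint angles; "qvel": joint speeds; "joint_efforts": joint torques, N m; "eef_pos": TCP position; "tcp_rot": TCP orientation; "contact_force": force on the tool from outside, world axes, zero at the start; "wrist_torque": the same for the moment, N m; "opening": opening from 0.0 (shut) to 1.0 (fully open); "grasp_force": force on a finger pad.
Only numpy, scipy, OpenCV 4.12 (cv2) and the standard library are available. Lean on these libraries where they do the work, as an engineer would, in place of code of your own. Each camera call takes 0.05 s, during which the arm holds its last target. There are 200 camera calls.

## Task

Four aluminium blanking plates are piled on the brazing bench. Take the pile down from the top, one plate after another, and set each down flat (not dropped), centred and squared up on the open flange of its own outline, so that dirt and damp stay out: the oval one on the stop valve, the square one on the check valve, the round one on the strainer pot and the long one on the compressor's cylinder deck.

Things in the scene. Friction and masses are not known exactly. Their poses are not given: they have to be found in the camera images.
- blank_oval: Loose grey aluminium blanking plate, flat top and underside, 16 mm thick; origin at the centre of its underside, z up. Oval with straight sides: 50 mm long along x, 28 mm wide along y (flat sides 22 mm long), two bolt holes. At the start on top of the pile, lying on the square plate. About 55 g.
- blank_square: Loose grey aluminium blanking plate, flat top and underside, 16 mm thick; origin at the centre of its underside, z up. Square, 46 mm by 46 mm along x and y, four bolt holes. Second in the pile, lying on the round plate. About 90 g.
- blank_round: Loose grey aluminium blanking plate, flat top and underside, 16 mm thick; origin at the centre of its underside, z up. Round, 64 mm in diameter, six bolt holes. Third in the pile, lying on the long plate. About 140 g.
- blank_long: Loose grey aluminium blanking plate, flat top and underside, 16 mm thick; origin at the centre of its underside, z up. Rectangular, 112 mm long along x, 64 mm wide along y, six bolt holes. Lowest of the pile, lying on the bench. About 300 g.
- stop_valve: Dark cast-iron stop valve standing fixed on the bench on its lower flange, red handwheel (49 mm across, centre 42 mm up) sticking out 64 mm to +y, well below the top. Its open top is an oval flange, 54 mm along x by 32 mm along y, with a 12 mm opening. Origin at the bench under the centre of that flange; the flange's face is level, 85 mm above the origin.
- check_valve: Dark cast-iron check valve standing fixed on the bench on its 60 mm square foot. Its open top is a square flange, 50 mm by 50 mm along x and y, with a 25 mm opening; a brass plug at +y on the body, 34 mm up. Origin at the bench under the centre of the flange; the flange's face is level, 70 mm above the origin.
- strainer_pot: Green round strainer pot, 56 mm in diameter, standing fixed on the bench, with a copper pipe stub at +y and one at -y (reaching 66 mm from its axis, below 75 mm). Its open top is a dark round flange, 68 mm in diameter, with a 40 mm opening. Origin at the bench under the centre of the flange; the flange's face is level, 100 mm above the origin.
- compressor: Dark cast-iron block of a two-cylinder compressor with its head off, standing fixed on the bench (foot 126 mm by 92 mm), shaft end sticking out 80 mm to +x, 30 mm up. Its open top is the rectangular deck, 116 mm along x by 68 mm along y, with two 36 mm cylinder bores side by side. Origin at the bench under the centre of the deck; the deck's face is level, 95 mm above the origin.
Not all that is in view belongs to the job. Of the things that look like the blank_oval, the smaller one is meant.

How it is judged:
By the outcome, as a careful person would: the job done as asked, in the order asked, and still so for the second after the job is handed in, with the robot touching nothing.
It also fails if it takes over 115 s, if anything falls off the work surface, if the arm or the gripper's body presses on something with over 40 N, if the wrist force passes 120 N, or if a joint passes its speed limit or range.

## Working session

There is one attempt and no reset: what is moved stays moved. The work goes in short steps, Python scripts to look and compute and a tool call to move; the robot and the scene stay as the last step left them, time stands still between calls to the robot, and variables do not carry over. Pictures are saved under pics/ and viewed, at most 14 in all, crops included, and the job is handed in when it is done.

Besides the shell and the picture viewer there is one more tool, called after ">>>" by a JSON object that holds its "name" and its "arguments", one argument or row to a line. move_arm: Moves the arm, as the interface text tells. Its arguments: {"type":"object","properties":{"motion":{"type":"array","items":{"type":"array","items":{"type":"number"}}},"grip_force":{"type":"number"}},"required":["motion"]}

```bash
mkdir -p pics
cat > h.py <<'E'
import numpy as np, cv2
from rig import sensors, grab_frame, camera_params, order
def cloud(name):
    p=camera_params(name); im,d=grab_frame(name)
    K=np.array(p["camera_matrix"]);T=np.array(p["world_from_camera"])
    v,u=np.mgrid[:384,:512]
    c=np.stack([(u-K[0,2])/K[0,0]*d,(v-K[1,2])/K[1,1]*d,d,np.ones_like(d)],-1)
    w=(c@T.T)[...,:3]; w[d==0]=np.nan
    return im,w
def save(n,im,s=1):
    cv2.imwrite(f"pics/{n}.png",cv2.resize(im[...,::-1],None,fx=s,fy=s,interpolation=cv2.INTER_CUBIC))
E
python3 - <<'E'
from h import *
a,wa=cloud("scene");b,wb=cloud("top")
np.savez("s0.npz",a=a,wa=wa,b=b,wb=wb)
save("scene0",a,1.5);save("top0",b,1.5)
for n in("scene","top","wrist"):
    p=camera_params(n);print(n,np.round(p["camera_matrix"],1).tolist(),np.round(p["world_from_camera"],3).tolist())
print(sensors.sense())
E
```

```text
scene [[449.0, 0.0, 253.7], [0.0, 449.0, 189.5], [0.0, 0.0, 1.0]] [[0.026, 0.726, -0.687, 1239.349], [1.0, -0.011, 0.026, -7.369], [0.011, -0.688, -0.726, 776.117], [0.0, 0.0, 0.0, 1.0]]
top [[453.0, 0.0, 250.4], [0.0, 453.0, 185.2], [0.0, 0.0, 1.0]] [[-0.001, -0.993, 0.117, 436.517], [-1.0, 0.0, -0.003, 28.228], [0.002, -0.117, -0.993, 1027.927], [0.0, 0.0, 0.0, 1.0]]
wrist [[286.1, 0.0, 256.8], [0.0, 286.1, 196.2], [0.0, 0.0, 1.0]] [[0.421, 0.863, 0.278, 192.127], [0.907, -0.401, -0.13, 600.118], [-0.001, 0.307, -0.952, 372.699], [0.0, 0.0, 0.0, 1.0]]
{'clock': 0.1, 'qpos': array([ 1.13263172e+00,  3.53599494e-01,  1.63408571e+00, -3.79031176e-05,
        1.15519097e+00, -2.39245237e-03]), 'qvel': array([ 0.00068774, -0.00099642, -0.00165395,  0.00052915, -0.00094862,
       -0.00078121]), 'joint_efforts': array([-3.48996446e-04, -6.06360912e+01, -3.42817891e+01,  2.63415998e-06,
        3.92327594e-03, -2.04024667e-05]), 'eef_pos': array([263.6383976 , 566.18772502, 230.61278006]), 'tcp_rot': array([-3.14030905e+00,  3.15859694e-05,  2.70583584e+00]), 'contact_force': array([-0.60300979,  0.09780929, -0.22089202]), 'wrist_torque': array([-0.00463993, -0.02552179, -0.00367805]), 'grasp_force': 0.0, 'opening': 0.9985353652639716}
```

View pics/scene0.png

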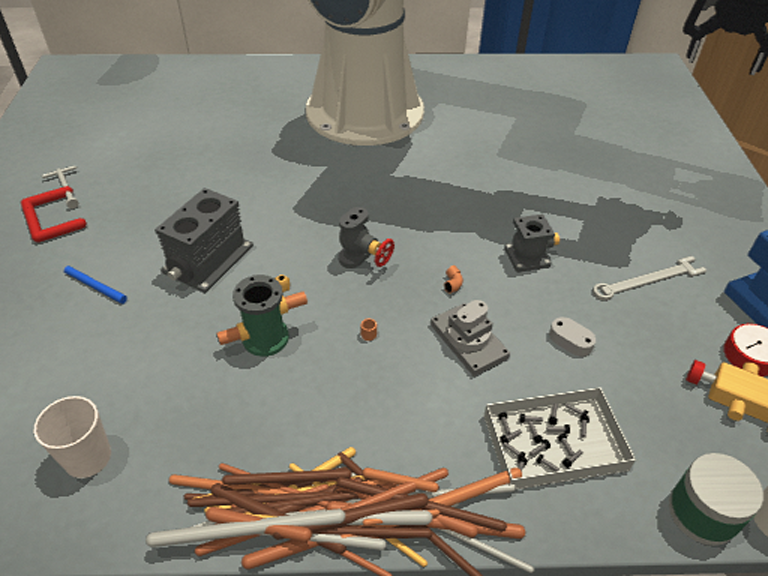

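View pics/top0.png

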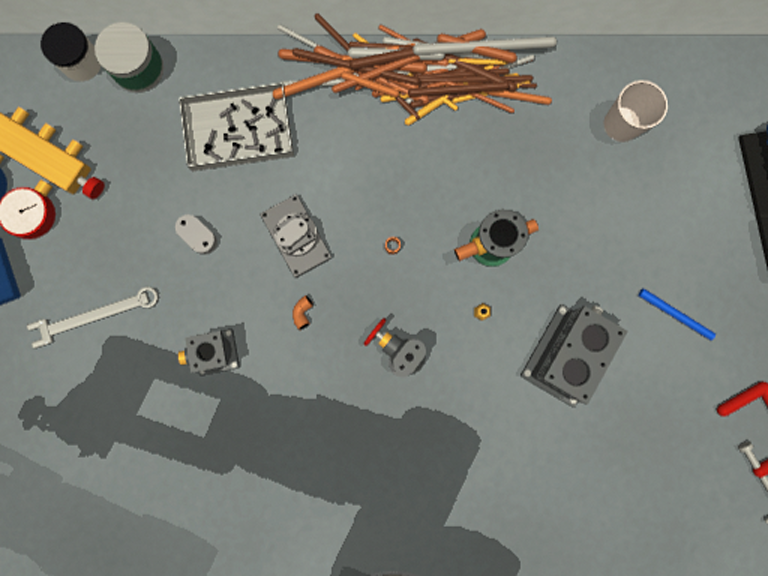

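The scene and top views show two oval candidates. One lies on the pile at scene (468,310), top (293,232), both in the 1.5x pictures; the other lies alone on the bench at scene (572,336), top (195,234). The one on the pile fits: it is smaller and lies on the square plate. I'll confirm that in a crop. The stop valve is at top (409,357), the check valve at (206,352), the strainer at (502,232) and the compressor at (578,352).

```bash
cat >> h.py <<'E'
def fit(w,c,r,z0,z1,off=(0,0)):
    m=(w[...,2]>z0)&(w[...,2]<z1)&(np.hypot(w[...,0]-c[0],w[...,1]-c[1])<r)
    # drop isolated edge pixels
    n,l,st,_=cv2.connectedComponentsWithStats(m.astype(np.uint8),connectivity=4)
    if n<2: return None
    l=l==1+np.argmax(st[1:,4]); p=w[l]
    (x,y),(a,b),t=cv2.minAreaRect(p[:,:2].astype(np.float32))
    if a<b: a,b,t=b,a,t+90
    t=(t+90)%180-90
    return dict(c=np.round([x,y],1).tolist(),z=round(float(np.median(p[:,2])),1),L=round(a,1),W=round(b,1),yaw=round(t,1),n=int(l.sum()),mean=np.round(p[:,:2].mean(0),1).tolist())
E
python3 - <<'E'
from h import *
s=np.load("s0.npz");im=s["b"]
for nm,w,px in(("top",s["wb"],dict(oval=(195,154),dec=(130,156),stop=(280,240),chk=(130,230),str=(322,154),comp=(391,234))),
  ("scene",s["wa"],dict(oval=(315,205),dec=(381,224),stop=(232,142),chk=(348,150),str=(163,192),comp=(130,136)))):
    print(nm)
    for k,(u,v) in px.items():
        q=w[v-4:v+5,u-4:u+5].reshape(-1,3);c=np.nanmedian(q,0);zt=np.nanpercentile(q[:,2],80)
        print(k,np.round(c,1),fit(w,c,90 if k=="comp" else 50,zt-7,zt+7))
    c=np.nanmedian(w[px["oval"][1]-2:px["oval"][1]+3,px["oval"][0]-2:px["oval"][0]+3].reshape(-1,3),0)
    for z in(64,48,32,16): print(z,fit(w,c,75,z-6,z+6))
a=cv2.resize(im[110:190,105:235],None,fx=5,fy=5,interpolation=cv2.INTER_CUBIC)
save("crop0",a)
E
```

```text
top
oval [618.2 145.5  63.7] {'c': [617.1, 147.3], 'z': 63.2, 'L': 48.2, 'W': 28.9, 'yaw': -51.8, 'n': 270, 'mean': [616.6, 146.7]}
dec [621.9 296.8  20.9] {'c': [622.9, 298.6], 'z': 20.8, 'L': 66.8, 'W': 37.1, 'yaw': 47.8, 'n': 436, 'mean': [622.7, 298.3]}
stop [433.7 -35.4  83. ] {'c': [437.8, -19.9], 'z': 84.5, 'L': 52.2, 'W': 31.8, 'yaw': -38.3, 'n': 349, 'mean': [437.6, -20.0]}
chk [454.8 279.4  68.7] {'c': [445.9, 264.8], 'z': 69.3, 'L': 51.3, 'W': 50.0, 'yaw': -78.8, 'n': 476, 'mean': [445.9, 264.5]}
str [ 612.5 -125.6   98.7] {'c': [609.5, -146.4], 'z': 99.2, 'L': 66.4, 'W': 57.1, 'yaw': -10.4, 'n': 458, 'mean': [609.3, -145.2]}
comp [ 445.8 -262.8   94.4] {'c': [441.1, -260.8], 'z': 94.5, 'L': 116.6, 'W': 69.8, 'yaw': -30.9, 'n': 1444, 'mean': [441.0, -260.3]}
64 {'c': [617.1, 147.3], 'z': 63.2, 'L': 48.2, 'W': 28.9, 'yaw': -51.8, 'n': 270, 'mean': [616.6, 146.7]}
48 {'c': [603.7, 136.5], 'z': 47.2, 'L': 46.2, 'W': 14.3, 'yaw': -51.3, 'n': 107, 'mean': [604.4, 135.1]}
32 {'c': [616.4, 128.4], 'z': 31.2, 'L': 62.2, 'W': 28.6, 'yaw': -11.7, 'n': 124, 'mean': [615.7, 127.0]}
16
[... 605 characters left out ...]
7.6, 262.2]}
str [ 599.  -170.9   97. ] {'c': [609.4, -154.6], 'z': 98.3, 'L': 67.2, 'W': 61.7, 'yaw': -17.1, 'n': 434, 'mean': [609.6, -155.5]}
comp [ 412.4 -268.2   93. ] {'c': [440.8, -261.9], 'z': 93.2, 'L': 119.2, 'W': 72.5, 'yaw': -30.8, 'n': 885, 'mean': [443.8, -261.9]}
64 {'c': [617.2, 145.0], 'z': 62.8, 'L': 51.1, 'W': 29.7, 'yaw': -49.1, 'n': 235, 'mean': [618.4, 145.3]}
48 {'c': [619.6, 144.0], 'z': 46.6, 'L': 47.6, 'W': 46.8, 'yaw': 33.5, 'n': 190, 'mean': [630.5, 144.5]}
32 {'c': [635.1, 140.4], 'z': 30.8, 'L': 62.7, 'W': 35.2, 'yaw': 76.5, 'n': 208, 'mean': [638.1, 140.1]}
16 {'c': [621.6, 146.1], 'z': 14.6, 'L': 113.1, 'W': 66.4, 'yaw': 30.0, 'n': 624, 'mean': [638.7, 148.1]}
```

View pics/crop0.png

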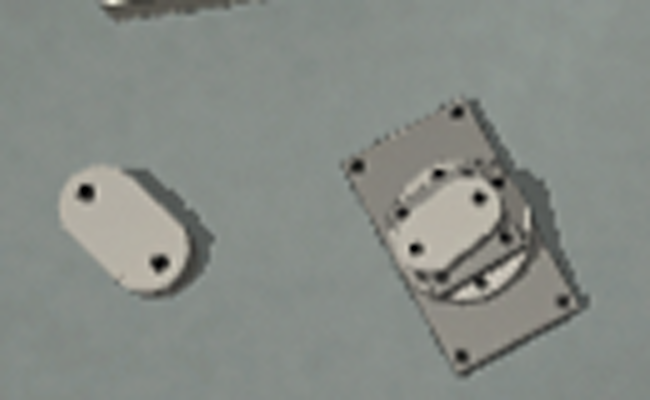

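The crop confirms it: the lone oval, crop (123,230), measures about 67x39 mm. The one on the pile, crop (445,222), measures about 50x29 mm, so the pile one is blank_oval. Next I'll look at the places with the wrist camera on the way to the pile.

```bash
cat >> h.py <<'E'
from scipy.spatial.transform import Rotation as Ro
def go(x,y,z,yaw,base=None):
    """base: start as (pos,[r,p,y]); else measured now"""
    s=sensors.sense(); p,r=(s["eef_pos"],s["tcp_rot"]) if base is None else base
    R=Ro.from_euler("xyz",r); G=Ro.from_euler("xyz",[np.pi,0,np.radians(yaw)])
    t=(R.inv()*G).as_rotvec(); d=R.inv().apply(np.array([x,y,z])-p)/1000
    print("turn",np.round(t,4),"shift",np.round(d,4),"rows>=",int(np.ceil(max(np.linalg.norm(d)/.0625,np.degrees(np.linalg.norm(t))/10.7))))
E
python3 - <<'E'
from h import *
P=lambda x,y,z,w:([x,y,z],[np.pi,0,np.radians(w)])
go(446,264,230,101.5)
go(438,-20,235,142,P(446,264,230,101.5))
go(441,-261,240,149,P(438,-20,235,142))
go(609.5,-150,240,149,P(441,-261,240,149))
go(617,146,205,130,P(609.5,-150,240,149))
E
```

```text
turn [-1.200e-03  6.000e-04  9.343e-01] shift [-0.2929 -0.197   0.0009] rows>= 6
turn [ 0.      0.     -0.7069] shift [-0.2767 -0.0645 -0.005 ] rows>= 5
turn [-0.      0.     -0.1222] shift [-0.1507 -0.1881 -0.005 ] rows>= 4
turn [0. 0. 0.] shift [-0.0873  0.1819  0.    ] rows>= 4
turn [ 0.     -0.      0.3316] shift [0.146  0.2576 0.035 ] rows>= 5
```

Units first: shifts go in shares of 0.4 m and turns go in shares of pi rad. So -0.293 m / 0.4 = -0.7325, -0.197 m / 0.4 = -0.4925, 0.934 rad / 3.1416 = 0.2973.

>>> {"name": "move_arm", "arguments": {
  "motion": [
    [0,0,0.2973,-0.7325,-0.4925,0.0025,0.085],
    [0,0,0.2973,-0.7325,-0.4925,0.0025,0.085],
    [0,0,0.2973,-0.7325,-0.4925,0.0025,0.085],
    [0,0,0.2973,-0.7325,-0.4925,0.0025,0.085],
    [0,0,0.2973,-0.7325,-0.4925,0.0025,0.085],
    [0,0,0.2973,-0.7325,-0.4925,0.0025,0.085],
    [0,0,0.2973,-0.7325,-0.4925,0.0025,0.085],
    [0,0,0.2973,-0.7325,-0.4925,0.0025,0.085]
  ]
}}

```text
clock: 1.1
eef_pos: [446.0, 264.5, 230.1]
tcp_rot: [-3.141, -0.0, 1.771]
contact_force: [-0.2, 0.2, -0.4]
opening: 0.996
grasp_force: 0.0
```

```bash
cat >> h.py <<'E'
def look(n,c,r,z,dz=6,view=False):
    im,w=cloud("wrist"); np.savez(n+".npz",im=im,w=w)
    s=sensors.sense(); print(round(s["clock"],2),np.round(s["eef_pos"],1),np.round(np.degrees(s["tcp_rot"]),2))
    print(n,fit(w,c,r,z-dz,z+dz))
    if view: save(n,im,1.5)
E
python3 - <<'E'
from h import *
look("w_chk",(446,264),45,69.5,view=True)
E
```

```text
1.15 [445.8 264.9 230.1] [-1.7998e+02 -1.0000e-02  1.0154e+02]
w_chk {'c': [444.4, 264.9], 'z': 69.6, 'L': 50.1, 'W': 50.0, 'yaw': 11.4, 'n': 1669, 'mean': [444.2, 265.6]}
```

View pics/w_chk.png

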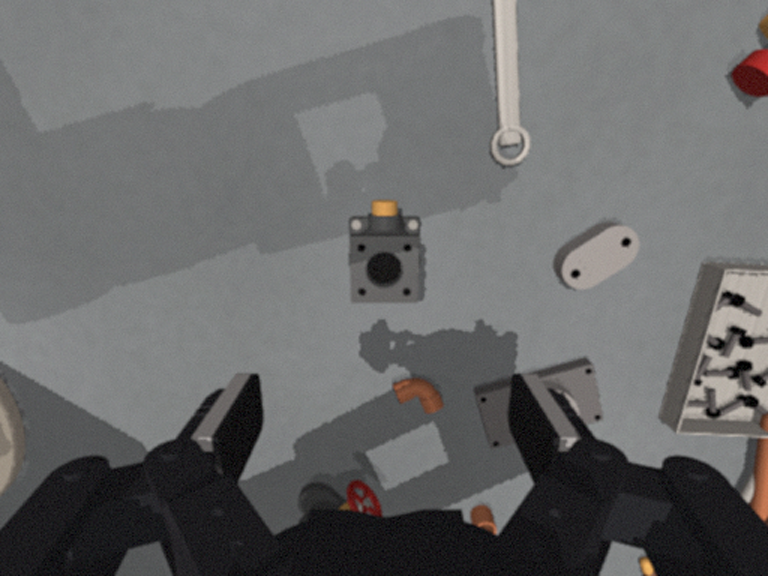

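The check valve flange shows at (383,268) in the 1.5x picture, unobstructed, and it fits as a 50.1x50.0 mm square.

To row units: -0.277 m / 0.4 = -0.6925, -0.064 m / 0.4 = -0.16, -0.707 rad / 3.1416 = -0.225.

>>> {"name": "move_arm", "arguments": {
  "motion": [
    [0,0,-0.225,-0.6925,-0.16,-0.0125,0.085],
    [0,0,-0.225,-0.6925,-0.16,-0.0125,0.085],
    [0,0,-0.225,-0.6925,-0.16,-0.0125,0.085],
    [0,0,-0.225,-0.6925,-0.16,-0.0125,0.085],
    [0,0,-0.225,-0.6925,-0.16,-0.0125,0.085],
    [0,0,-0.225,-0.6925,-0.16,-0.0125,0.085],
    [0,0,-0.225,-0.6925,-0.16,-0.0125,0.085]
  ]
}}

```text
clock: 2.02
eef_pos: [439.0, -19.0, 235.3]
tcp_rot: [3.141, -0.0, 2.478]
contact_force: [0.4, 0.3, 0.5]
opening: 0.994
grasp_force: 0.0
```

Run:
```python
from h import *
look("w_stop",(438,-20),40,84.5)
```

```text
2.08 [439.  -18.5 235.2] [ 1.7998e+02 -2.0000e-02  1.4208e+02]
w_stop {'c': [436.4, -20.3], 'z': 84.5, 'L': 53.2, 'W': 31.9, 'yaw': -37.1, 'n': 1323, 'mean': [435.9, -19.7]}
```

To row units: -0.188 m / 0.4 = -0.47, -0.151 m / 0.4 = -0.3775, -0.122 rad / 3.1416 = -0.0388.

>>> {"name": "move_arm", "arguments": {
  "motion": [
    [0,0,-0.0388,-0.3775,-0.47,-0.0125,0.085],
    [0,0,-0.0388,-0.3775,-0.47,-0.0125,0.085],
    [0,0,-0.0388,-0.3775,-0.47,-0.0125,0.085],
    [0,0,-0.0388,-0.3775,-0.47,-0.0125,0.085],
    [0,0,-0.0388,-0.3775,-0.47,-0.0125,0.085],
    [0,0,-0.0388,-0.3775,-0.47,-0.0125,0.085]
  ]
}}

```text
clock: 2.82
eef_pos: [442.7, -259.3, 239.8]
tcp_rot: [3.141, -0.001, 2.602]
contact_force: [-0.4, 0.1, -0.3]
opening: 0.996
grasp_force: 0.0
```

Run:
```python
from h import *
look("w_comp",(441,-261),85,94.5)
```

```text
2.88 [ 442.7 -259.1  240. ] [ 1.7998e+02 -6.0000e-02  1.4913e+02]
w_comp {'c': [440.3, -261.4], 'z': 94.6, 'L': 116.4, 'W': 68.1, 'yaw': -30.6, 'n': 5272, 'mean': [437.0, -259.4]}
```

To row units: 0.182 m / 0.4 = 0.455, -0.087 m / 0.4 = -0.2175.

>>> {"name": "move_arm", "arguments": {
  "motion": [
    [0,0,0,-0.2175,0.455,0,0.085],
    [0,0,0,-0.2175,0.455,0,0.085],
    [0,0,0,-0.2175,0.455,0,0.085],
    [0,0,0,-0.2175,0.455,0,0.085],
    [0,0,0,-0.2175,0.455,0,0.085],
    [0,0,0,-0.2175,0.455,0,0.085]
  ]
}}

```text
clock: 3.62
eef_pos: [609.3, -149.7, 240.2]
tcp_rot: [-3.141, -0.001, 2.601]
contact_force: [0.4, 0.4, 0.6]
opening: 0.998
grasp_force: 0.0
```

Run:
```python
from h import *
look("w_str",(609.5,-150),50,99,view=False)
```

```text
3.67 [ 609.3 -150.1  240.4] [-1.7998e+02 -3.0000e-02  1.4899e+02]
w_str {'c': [608.1, -151.5], 'z': 99.5, 'L': 67.1, 'W': 66.7, 'yaw': 44.5, 'n': 2209, 'mean': [606.9, -150.9]}
```

To row units: 0.258 m / 0.4 = 0.645, 0.146 m / 0.4 = 0.365, 0.332 rad / 3.1416 = 0.1057.

>>> {"name": "move_arm", "arguments": {
  "motion": [
    [0,0,0.1057,0.365,0.645,0.0875,0.085],
    [0,0,0.1057,0.365,0.645,0.0875,0.085],
    [0,0,0.1057,0.365,0.645,0.0875,0.085],
    [0,0,0.1057,0.365,0.645,0.0875,0.085],
    [0,0,0.1057,0.365,0.645,0.0875,0.085],
    [0,0,0.1057,0.365,0.645,0.0875,0.085],
    [0,0,0.1057,0.365,0.645,0.0875,0.085]
  ]
}}

```text
clock: 4.55
eef_pos: [617.8, 145.4, 205.5]
tcp_rot: [-3.141, 0.0, 2.268]
contact_force: [0.5, -0.4, -0.0]
opening: 0.999
grasp_force: 0.0
```

Run:
```python
from h import *
look("w_pile",(617,146),40,63.5)
w=np.load("w_pile.npz")["w"]
for z in(47.5,31.5,15.5): print(fit(w,(617,146),75,z-6,z+6))
a=np.load("w_pile.npz")["im"][90:290,160:360]; b=np.load("w_str.npz")["im"][90:290,160:360]
save("pair",np.hstack([a,b]),2)
```

```text
4.6 [618.  145.  205.6] [-1.7999e+02  2.0000e-02  1.2992e+02]
w_pile {'c': [616.1, 147.1], 'z': 63.5, 'L': 49.7, 'W': 27.6, 'yaw': -50.7, 'n': 1143, 'mean': [615.3, 147.6]}
{'c': [631.8, 156.9], 'z': 47.5, 'L': 48.4, 'W': 15.9, 'yaw': -46.6, 'n': 368, 'mean': [630.5, 158.7]}
{'c': [604.2, 168.6], 'z': 31.6, 'L': 42.7, 'W': 7.9, 'yaw': 31.7, 'n': 216, 'mean': [604.5, 168.1]}
{'c': [620.3, 147.4], 'z': 15.6, 'L': 112.3, 'W': 64.2, 'yaw': 29.0, 'n': 2626, 'mean': [617.8, 151.6]}
```

View pics/pair.png

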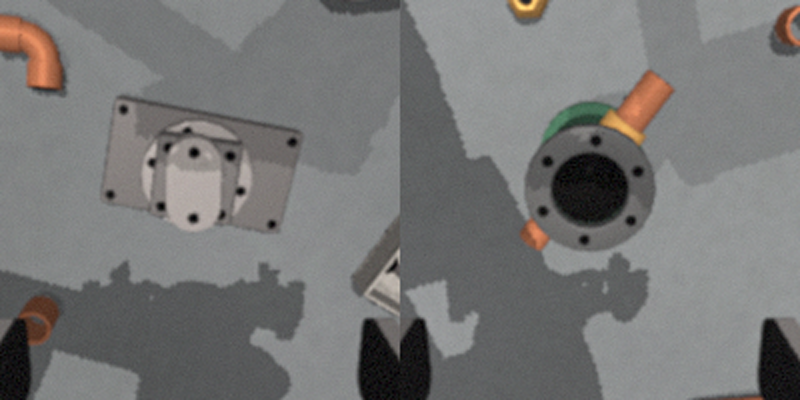

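The left half of the picture is the pile, with the oval at (193,185). The right half is the strainer flange at (590,187) with its six holes. Next I'll grasp the oval.

Run:
```python
from h import *
go(616.1,147.1,50,129.3)
```

```text
turn [-0.0002  0.0004  0.0108] shift [ 2.900e-03 -1.000e-04  1.556e-01] rows>= 3
```

To row units: 0.155 m / 0.4 = 0.3875, 0.152 m / 0.4 = 0.38, 0.011 rad / 3.1416 = 0.0035.

>>> {"name": "move_arm", "arguments": {
  "motion": [
    [0,0,0.0035,0.0075,0,0.15,0.05],
    [0,0,0.0035,0.0075,0,0.275,0.05],
    [0,0,0.0035,0.0075,0,0.3375,0.05],
    [0,0,0.0035,0.0075,0,0.3625,0.05],
    [0,0,0.0035,0.0075,0,0.38,0.05],
    [0,0,0.0035,0.0075,0,0.3875,0.05],
    [0,0,0.0035,0.0075,0,0.3875,0.05],
    [0,0,0.0035,0.0075,0,0.3875,0.05]
  ]
}}

```text
clock: 5.6
eef_pos: [616.7, 149.1, 51.0]
tcp_rot: [3.141, 0.0, 2.258]
contact_force: [1.2, 0.0, -0.8]
opening: 0.587
grasp_force: 0.0
```

>>> {"name": "move_arm", "arguments": {
  "motion": [
    [0,0,0,0,0,0,0.04],
    [0,0,0,0,0,0,0.034],
    [0,0,0,0,0,0,0.03],
    [0,0,0,0,0,0,0.026],
    [0,0,0,0,0,0,0.02],
    [0,0,0,0,0,0,0.02],
    [0,0,0,0,0,0,0.02]
  ],
  "grip_force": 30
}}

```text
clock: 6.48
eef_pos: [616.4, 149.0, 50.5]
tcp_rot: [3.141, 0.0, 2.258]
contact_force: [0.5, -0.4, 3.6]
opening: 0.323
grasp_force: 30.1
```

To row units: -0.12 m / 0.4 = -0.3, -0.09 m / 0.4 = -0.225.

>>> {"name": "move_arm", "arguments": {
  "motion": [
    [0,0,0,0,0,-0.025,0.02],
    [0,0,0,0,0,-0.1,0.02],
    [0,0,0,0,0,-0.225,0.02],
    [0,0,0,0,0,-0.3,0.02],
    [0,0,0,0,0,-0.3,0.02],
    [0,0,0,0,0,-0.3,0.02]
  ]
}}

```text
clock: 7.22
eef_pos: [615.6, 148.7, 169.6]
tcp_rot: [-3.141, -0.0, 2.258]
contact_force: [-0.0, 0.1, -1.3]
opening: 0.321
grasp_force: 29.7
```

```bash
cat >> h.py <<'E'
def intool(c):
    s=sensors.sense();p=s["eef_pos"];R=Ro.from_euler("xyz",s["tcp_rot"])
    return np.round(R.inv().apply(np.array([c[0],c[1],p[2]])-p)[:2],2)
E
python3 - <<'E'
from h import *
s=sensors.sense();print(s["eef_pos"],s["grasp_force"])
c=s["eef_pos"]
look("held1",c[:2],40,c[2]+13,5,view=True)
f=fit(np.load("held1.npz")["w"],c[:2],40,c[2]+8,c[2]+18); print(intool(f["c"]))
w=np.load("w_pile.npz")["w"]
n=np.load("held1.npz")["w"]
for z,r in((47.5,45),(31.5,60),(15.5,75)): print(fit(n,(617,146),r,z-6,z+6))
E
```

```text
[615.58669004 148.70005473 169.64214896] 29.705882349065718
7.28 [615.3 148.7 169.1] [-1.7989e+02 -5.0000e-02  1.2936e+02]
held1 {'c': [613.0, 147.7], 'z': 182.7, 'L': 47.7, 'W': 46.0, 'yaw': 4.0, 'n': 4709, 'mean': [614.5, 150.0]}
[ 0.7  -2.42]
{'c': [617.7, 146.3], 'z': 47.6, 'L': 46.1, 'W': 46.0, 'yaw': -57.8, 'n': 2084, 'mean': [616.3, 147.7]}
{'c': [605.5, 169.2], 'z': 31.5, 'L': 43.0, 'W': 8.8, 'yaw': 30.4, 'n': 301, 'mean': [605.1, 168.3]}
{'c': [620.1, 147.3], 'z': 15.5, 'L': 111.7, 'W': 64.3, 'yaw': 29.1, 'n': 3171, 'mean': [617.3, 152.0]}
```

View pics/held1.png

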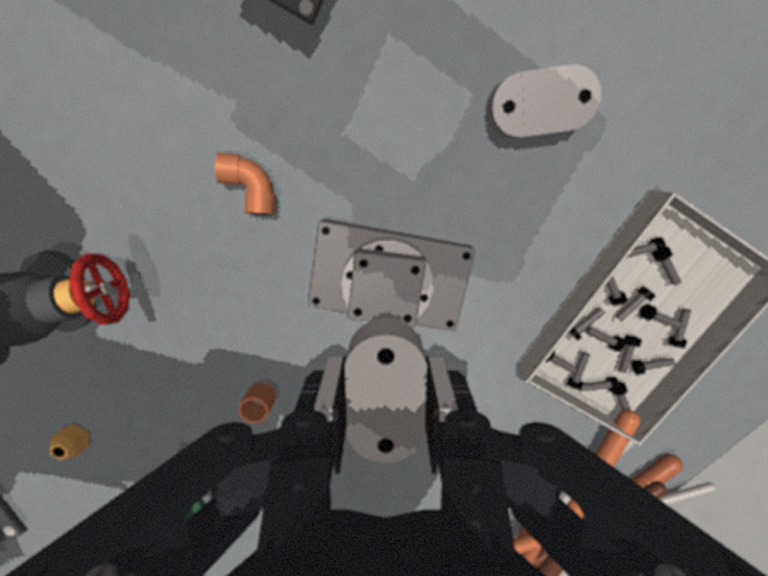

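The oval is held at (386,400) in the 1.5x picture, between the pads. The square below it, at (383,290), is now in full view. Next: the offset of the oval in the tool, and the move to the stop valve.

```bash
cat >> h.py <<'E'
def held(n,hy,z0=6,z1=20,X=70):
    s=sensors.sense();w=np.load(n+".npz")["w"]
    q=Ro.from_euler("xyz",s["tcp_rot"]).inv().apply((w.reshape(-1,3)-s["eef_pos"])).reshape(w.shape)
    m=(abs(q[...,1])<hy)&(-q[...,2]>z0)&(-q[...,2]<z1)&(abs(q[...,0])<X)
    p=q[m]; a,b=np.percentile(p[:,0],[.3,99.7]); print("held x",np.round([a,b,(a+b)/2,b-a],1),"y med",np.round(np.median(p[:,1]),1),"topz",np.round(-np.median(p[:,2]),1))
E
python3 - <<'E'
from h import *
held("held1",5);held("held1",3)
go(436.4,-20.3,150,142.9)
E
```

```text
held x [-26.2  23.8  -1.2  49.9] y med -0.0 topz 13.5
held x [-26.2  23.9  -1.2  50.1] y med -0.0 topz 13.6
turn [-0.0018 -0.0011 -0.2363] shift [-0.0172 -0.2455  0.0195] rows>= 4
```

To row units: -0.245 m / 0.4 = -0.6125, 0.04 m / 0.4 = 0.1, -0.236 rad / 3.1416 = -0.0751.

>>> {"name": "move_arm", "arguments": {
  "motion": [
    [0,0,-0.0751,-0.0425,-0.6125,0.05,0.02],
    [0,0,-0.0751,-0.0425,-0.6125,0.05,0.02],
    [0,0,-0.0751,-0.0425,-0.6125,0.05,0.02],
    [0,0,-0.0751,-0.0425,-0.6125,0.05,0.02],
    [0,0,-0.0751,-0.0425,-0.6125,0.075,0.02],
    [0,0,-0.0751,-0.0425,-0.6125,0.1,0.02],
    [0,0,-0.0751,-0.0425,-0.6125,0.1,0.02],
    [0,0,-0.0751,-0.0425,-0.6125,0.1,0.02]
  ]
}}

```text
clock: 8.28
eef_pos: [438.2, -19.1, 130.1]
tcp_rot: [-3.141, -0.0, 2.495]
contact_force: [1.0, -0.1, -0.0]
opening: 0.318
grasp_force: 29.9
```

>>> {"name": "move_arm", "arguments": {
  "motion": [
    [0,0,0,0,0,0,0.02],
    [0,0,0,0,0,0,0.02]
  ]
}}

```text
clock: 8.52
eef_pos: [437.9, -19.4, 130.4]
tcp_rot: [3.141, 0.0, 2.494]
contact_force: [0.1, 0.2, -0.1]
opening: 0.319
grasp_force: 29.9
```

Run:
```python
from h import *
print(sensors.sense()["eef_pos"],np.degrees(sensors.sense()["tcp_rot"]))
go(435.4,-19.6,90,142.9)
```

```text
[437.89905147 -19.42018971 130.44976478] [1.79987488e+02 1.76519344e-02 1.42913543e+02]
turn [0.0002 0.0003 0.0002] shift [ 0.0019 -0.0017  0.0404] rows>= 1
```

To row units: 0.04 m / 0.4 = 0.1, 0.036 m / 0.4 = 0.09.

>>> {"name": "move_arm", "arguments": {
  "motion": [
    [0,0,0,0.005,-0.005,0.05,0.02],
    [0,0,0,0.005,-0.005,0.09,0.02],
    [0,0,0,0.005,-0.005,0.1,0.02],
    [0,0,0,0.005,-0.005,0.1,0.02],
    [0,0,0,0.005,-0.005,0.1,0.02]
  ]
}}

```text
clock: 9.15
eef_pos: [435.3, -20.1, 90.9]
tcp_rot: [3.141, 0.001, 2.494]
contact_force: [-0.3, -0.1, 0.2]
opening: 0.319
grasp_force: 29.9
```

Run:
```python
from h import *
print(sensors.sense()["eef_pos"],np.degrees(sensors.sense()["tcp_rot"]))
go(435.4,-19.6,87.3,142.9)
```

```text
[435.32436254 -20.06744302  90.85092061] [1.79967616e+02 4.97042311e-02 1.42883515e+02]
turn [ 0.0006  0.0009 -0.0003] shift [0.0002 0.0004 0.0036] rows>= 1
```

To row units: 0.003 m / 0.4 = 0.0075, 0.0025 m / 0.4 = 0.0063.

>>> {"name": "move_arm", "arguments": {
  "motion": [
    [0,0,0,0,0,0.0038,0.02],
    [0,0,0,0,0,0.0063,0.02],
    [0,0,0,0,0,0.0075,0.02],
    [0,0,0,0,0,0.0075,0.02]
  ]
}}

```text
clock: 9.65
eef_pos: [434.8, -20.0, 87.4]
tcp_rot: [-3.142, 0.0, 2.494]
contact_force: [-0.2, 0.2, 2.9]
opening: 0.317
grasp_force: 30.3
```

To row units: 0.0005 m / 0.4 = 0.0013.

>>> {"name": "move_arm", "arguments": {
  "motion": [
    [0,0,0,0,0,0.0013,0.02],
    [0,0,0,0,0,0.0013,0.02]
  ]
}}

```text
clock: 9.9
eef_pos: [434.8, -20.0, 87.4]
tcp_rot: [3.142, 0.0, 2.494]
contact_force: [-3.7, 0.6, 11.8]
opening: 0.316
grasp_force: 31.5
```

Contact felt. Next: release, lift and look.

To row units: -0.145 m / 0.4 = -0.3625, -0.12 m / 0.4 = -0.3.

>>> {"name": "move_arm", "arguments": {
  "motion": [
    [0,0,0,0,0,-0.0013,0.03],
    [0,0,0,0,0,-0.0013,0.045],
    [0,0,0,0,0,-0.0013,0.05],
    [0,0,0,0,0,-0.05,0.06],
    [0,0,0,0,0,-0.15,0.075],
    [0,0,0,0,0,-0.3,0.085],
    [0,0,0,0,0,-0.3625,0.085],
    [0,0,0,0,0,-0.3625,0.085]
  ]
}}

```text
clock: 10.9
eef_pos: [436.1, -20.1, 233.6]
tcp_rot: [3.139, 0.004, 2.494]
contact_force: [0.3, -0.0, -0.1]
opening: 0.993
grasp_force: 0.0
```

Run:
```python
from h import *
look("p1",(436.4,-20.3),40,100.7)
f=np.load("p1.npz"); print("flange rim",fit(f["w"],(436.4,-20.3),45,80,88))
save("p1c",f["im"][120:260,180:340],4)
go(617.7,146.3,150,122.2)
```

```text
10.95 [435.  -20.  232.1] [1.7995e+02 7.0000e-02 1.4288e+02]
p1 {'c': [435.9, -20.5], 'z': 100.5, 'L': 49.8, 'W': 27.4, 'yaw': -37.6, 'n': 1208, 'mean': [435.2, -20.2]}
flange rim {'c': [433.9, -9.1], 'z': 84.6, 'L': 44.7, 'W': 24.8, 'yaw': 8.9, 'n': 158, 'mean': [428.6, -6.4]}
turn [0.001  0.0011 0.361 ] shift [-0.0452  0.2428  0.0823] rows>= 5
```

View pics/p1c.png

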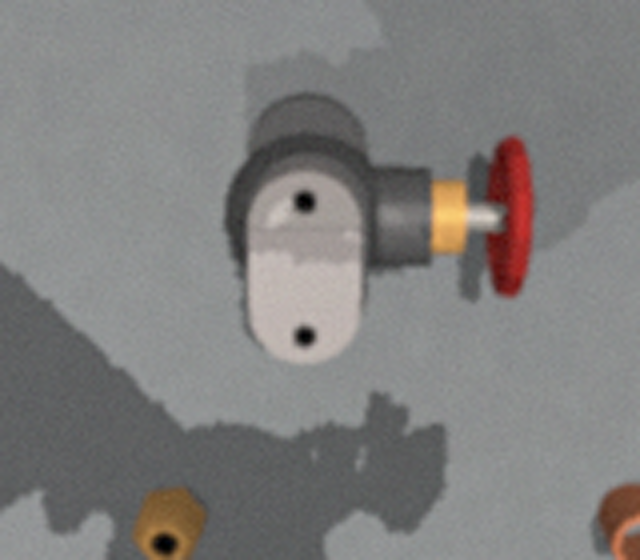

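The oval sits on the stop valve, centred in the crop at (305,268), 0.5 mm and 0.5° off the flange. Next is the square.

To row units: 0.243 m / 0.4 = 0.6075, 0.082 m / 0.4 = 0.205, 0.361 rad / 3.1416 = 0.1149.

>>> {"name": "move_arm", "arguments": {
  "motion": [
    [0,0,0.1149,-0.1125,0.6075,0.205,0.07],
    [0,0,0.1149,-0.1125,0.6075,0.205,0.07],
    [0,0,0.1149,-0.1125,0.6075,0.205,0.07],
    [0,0,0.1149,-0.1125,0.6075,0.205,0.07],
    [0,0,0.1149,-0.1125,0.6075,0.205,0.07],
    [0,0,0.1149,-0.1125,0.6075,0.205,0.07],
    [0,0,0.1149,-0.1125,0.6075,0.205,0.07],
    [0,0,0.1149,-0.1125,0.6075,0.205,0.07]
  ]
}}

```text
clock: 11.95
eef_pos: [616.8, 145.6, 150.4]
tcp_rot: [3.141, 0.0, 2.132]
contact_force: [-0.3, -0.4, 0.9]
opening: 0.815
grasp_force: 0.0
```

Run:
```python
from h import *
look("sq",(617.7,146.3),40,47.6,5)
f=fit(np.load("sq.npz")["w"],(617.7,146.3),40,42,53)
go(*f["c"],34,122.2)
```

```text
12.0 [617.  145.8 150.5] [1.7996e+02 2.0000e-02 1.2215e+02]
sq {'c': [617.4, 146.6], 'z': 47.5, 'L': 45.8, 'W': 45.4, 'yaw': 32.3, 'n': 2474, 'mean': [616.8, 147.4]}
turn [ 0.0007  0.0003 -0.0009] shift [0.0005 0.0007 0.1165] rows>= 2
```

To row units: 0.1165 m / 0.4 = 0.2913, 0.0007 m / 0.4 = 0.0018.

>>> {"name": "move_arm", "arguments": {
  "motion": [
    [0,0,0,0.0013,0.0018,0.125,0.07],
    [0,0,0,0.0013,0.0018,0.225,0.07],
    [0,0,0,0.0013,0.0018,0.27,0.07],
    [0,0,0,0.0013,0.0018,0.2888,0.07],
    [0,0,0,0.0013,0.0018,0.2913,0.06],
    [0,0,0,0.0013,0.0018,0.2913,0.055],
    [0,0,0,0.0013,0.0018,0.2913,0.05],
    [0,0,0,0.0013,0.0018,0.2913,0.046]
  ]
}}

```text
clock: 13.0
eef_pos: [618.0, 147.5, 33.9]
tcp_rot: [3.141, 0.0, 2.133]
contact_force: [0.1, -0.3, 0.3]
opening: 0.541
grasp_force: 0.1
```

>>> {"name": "move_arm", "arguments": {
  "motion": [
    [0,0,0,0,0,0,0.042],
    [0,0,0,0,0,0,0.038],
    [0,0,0,0,0,0,0.038],
    [0,0,0,0,0,0,0.038]
  ]
}}

```text
clock: 13.5
eef_pos: [618.1, 147.5, 34.1]
tcp_rot: [3.141, 0.0, 2.133]
contact_force: [-1.4, -0.2, 6.1]
opening: 0.53
grasp_force: 30.9
```

To row units: -0.12 m / 0.4 = -0.3, -0.08 m / 0.4 = -0.2.

>>> {"name": "move_arm", "arguments": {
  "motion": [
    [0,0,0,0,0,-0.02,0.038],
    [0,0,0,0,0,-0.075,0.038],
    [0,0,0,0,0,-0.2,0.038],
    [0,0,0,0,0,-0.3,0.038],
    [0,0,0,0,0,-0.3,0.038],
    [0,0,0,0,0,-0.3,0.038]
  ]
}}

```text
clock: 14.25
eef_pos: [617.1, 147.3, 152.8]
tcp_rot: [-3.141, -0.0, 2.133]
contact_force: [-0.2, -0.1, -1.3]
opening: 0.53
grasp_force: 31.3
```

Run:
```python
from h import *
look("held2",(617,146),45,31.5)
held("held2",8);held("held2",3)
go(444.4,264.9,130,101.4)
```

```text
14.3 [616.7 147.2 152.1] [-1.7989e+02 -4.0000e-02  1.2220e+02]
held2 {'c': [617.0, 148.7], 'z': 31.6, 'L': 63.0, 'W': 55.6, 'yaw': 32.3, 'n': 3068, 'mean': [617.7, 148.3]}
held x [-23.   22.3  -0.3  45.3] y med -0.0 topz 14.1
held x [-23.   22.4  -0.3  45.3] y med -0.0 topz 14.1
turn [-2.000e-03 -3.000e-04  3.631e-01] shift [ 0.1914 -0.083   0.0224] rows>= 4
```

To row units: 0.191 m / 0.4 = 0.4775, -0.083 m / 0.4 = -0.2075, 0.363 rad / 3.1416 = 0.1155.

>>> {"name": "move_arm", "arguments": {
  "motion": [
    [0,0,0.1155,0.4775,-0.2075,0.025,0.038],
    [0,0,0.1155,0.4775,-0.2075,0.05,0.038],
    [0,0,0.1155,0.4775,-0.2075,0.055,0.038],
    [0,0,0.1155,0.4775,-0.2075,0.055,0.038],
    [0,0,0.1155,0.4775,-0.2075,0.1,0.038],
    [0,0,0.1155,0.4775,-0.2075,0.1375,0.038],
    [0,0,0.1155,0.4775,-0.2075,0.1375,0.038],
    [0,0,0.1155,0.4775,-0.2075,0.1375,0.038]
  ]
}}

```text
clock: 15.3
eef_pos: [446.1, 264.5, 98.2]
tcp_rot: [-3.141, 0.0, 1.769]
contact_force: [0.0, 0.3, -0.3]
opening: 0.53
grasp_force: 31.3
```

>>> {"name": "move_arm", "arguments": {
  "motion": [
    [0,0,0,0,0,0,0.038],
    [0,0,0,0,0,0,0.038]
  ]
}}

```text
clock: 15.55
eef_pos: [446.0, 264.8, 98.7]
tcp_rot: [3.141, -0.0, 1.77]
contact_force: [0.1, -0.4, -1.7]
opening: 0.534
grasp_force: 31.3
```

Run:
```python
from h import *
print(sensors.sense()["eef_pos"],np.degrees(sensors.sense()["tcp_rot"]))
go(444.3,265.2,75.5,101.4)
```

```text
[445.9721036  264.81110216  98.70355766] [ 1.79960331e+02 -1.33474752e-02  1.01387404e+02]
turn [ 0.0007 -0.0002 -0.0002] shift [ 0.0007 -0.0016  0.0232] rows>= 1
```

To row units: 0.023 m / 0.4 = 0.0575, -0.0016 m / 0.4 = -0.004.

>>> {"name": "move_arm", "arguments": {
  "motion": [
    [0,0,0,0.0018,-0.004,0.0375,0.038],
    [0,0,0,0.0018,-0.004,0.055,0.038],
    [0,0,0,0.0018,-0.004,0.0575,0.038],
    [0,0,0,0.0018,-0.004,0.0575,0.038],
    [0,0,0,0.0018,-0.004,0.0575,0.038]
  ]
}}

```text
clock: 16.18
eef_pos: [444.1, 265.3, 75.5]
tcp_rot: [3.141, -0.0, 1.77]
contact_force: [-0.4, -0.4, -1.1]
opening: 0.529
grasp_force: 31.4
```

To row units: 0.003 m / 0.4 = 0.0075, 0.0025 m / 0.4 = 0.0063.

>>> {"name": "move_arm", "arguments": {
  "motion": [
    [0,0,0,0,0,0.0038,0.038],
    [0,0,0,0,0,0.0063,0.038],
    [0,0,0,0,0,0.0075,0.038],
    [0,0,0,0,0,0.0075,0.038]
  ]
}}

```text
clock: 16.68
eef_pos: [443.9, 265.1, 72.2]
tcp_rot: [-3.141, 0.0, 1.77]
contact_force: [-0.5, 0.2, -1.0]
opening: 0.529
grasp_force: 31.4
```

To row units: 0.0006 m / 0.4 = 0.0015, 0.0004 m / 0.4 = 0.001.

>>> {"name": "move_arm", "arguments": {
  "motion": [
    [0,0,0,0,0,0.001,0.038],
    [0,0,0,0,0,0.0015,0.038],
    [0,0,0,0,0,0.0015,0.038]
  ]
}}

```text
clock: 17.05
eef_pos: [443.9, 265.2, 72.0]
tcp_rot: [3.141, -0.0, 1.77]
contact_force: [-2.2, -1.7, 5.2]
opening: 0.528
grasp_force: 32.1
```

To row units: 0.0004 m / 0.4 = 0.001, 0.0003 m / 0.4 = 0.0008.

>>> {"name": "move_arm", "arguments": {
  "motion": [
    [0,0,0,0,0,0.0008,0.038],
    [0,0,0,0,0,0.001,0.038]
  ]
}}

```text
clock: 17.3
eef_pos: [444.0, 265.2, 72.0]
tcp_rot: [3.141, -0.0, 1.77]
contact_force: [-3.1, -2.6, 12.4]
opening: 0.533
grasp_force: 32.7
```

To row units: -0.155 m / 0.4 = -0.3875, -0.12 m / 0.4 = -0.3.

>>> {"name": "move_arm", "arguments": {
  "motion": [
    [0,0,0,0,0,-0.0013,0.05],
    [0,0,0,0,0,-0.0013,0.06],
    [0,0,0,0,0,-0.0013,0.068],
    [0,0,0,0,0,-0.05,0.07],
    [0,0,0,0,0,-0.15,0.085],
    [0,0,0,0,0,-0.3,0.085],
    [0,0,0,0,0,-0.3875,0.085],
    [0,0,0,0,0,-0.3875,0.085]
  ]
}}

```text
clock: 18.3
eef_pos: [445.5, 266.1, 229.2]
tcp_rot: [3.136, -0.002, 1.77]
contact_force: [-0.2, 0.3, -0.7]
opening: 0.998
grasp_force: 0.0
```

Run:
```python
from h import *
look("p2",(444.4,264.9),45,85.7)
save("p2c",np.load("p2.npz")["im"][110:250,180:340],4)
go(617,148.7,160,122.2)
```

```text
18.35 [444.4 265.4 227.2] [ 1.7987e+02 -5.0000e-02  1.0140e+02]
p2 {'c': [443.7, 264.5], 'z': 85.5, 'L': 46.0, 'W': 45.5, 'yaw': 11.5, 'n': 1886, 'mean': [443.5, 265.4]}
turn [ 0.0024 -0.0004 -0.3631] shift [-0.1486  0.1459  0.0675] rows>= 4
```

View pics/p2c.png

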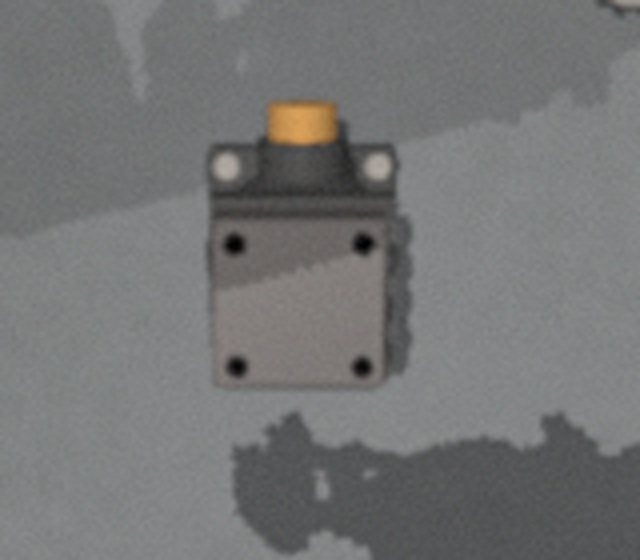

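The square sits squarely on the check valve at crop (300,300), 0.8 mm off. Next is the round plate, for which I'll also match the bolt-hole angle.

To row units: -0.149 m / 0.4 = -0.3725, 0.146 m / 0.4 = 0.365, -0.363 rad / 3.1416 = -0.1155.

>>> {"name": "move_arm", "arguments": {
  "motion": [
    [0,0,-0.1155,-0.3725,0.365,0.1675,0.085],
    [0,0,-0.1155,-0.3725,0.365,0.1675,0.085],
    [0,0,-0.1155,-0.3725,0.365,0.1675,0.085],
    [0,0,-0.1155,-0.3725,0.365,0.1675,0.085],
    [0,0,-0.1155,-0.3725,0.365,0.1675,0.085],
    [0,0,-0.1155,-0.3725,0.365,0.1675,0.085],
    [0,0,-0.1155,-0.3725,0.365,0.1675,0.085]
  ]
}}

```text
clock: 19.23
eef_pos: [615.6, 148.7, 159.2]
tcp_rot: [-3.141, -0.0, 2.134]
contact_force: [-0.2, 0.3, -0.2]
opening: 0.999
grasp_force: 0.0
```

```bash
cat >> h.py <<'E'
def blobs(im,w,c,r0,r1,thr,z):
    """dark holes, seen on the plane z; needs T,K of the shot: interpolated from plane points"""
    m=abs(w[...,2]-z)<5; m&=np.hypot(w[...,0]-c[0],w[...,1]-c[1])<50
    v,u=np.nonzero(m); s=slice(None,None,3)
    H,_=cv2.findHomography(np.c_[u,v].astype(np.float32)[s],w[m][:,:2].astype(np.float32)[s],cv2.RANSAC,1.)
    vv,uu=np.mgrid[:384,:512]
    xy=cv2.perspectiveTransform(np.dstack([uu,vv]).reshape(-1,1,2).astype(np.float32),H).reshape(384,512,2)-np.array(c)
    r=np.hypot(xy[...,0],xy[...,1]); g=im.mean(-1)
    k=((r>r0)&(r<r1)&(g<thr)).astype(np.uint8)
    n,l,st,ce=cv2.connectedComponentsWithStats(k)
    out=[]
    for i in range(1,n):
        if 4<=st[i,4]<=60:
            q=xy[l==i].mean(0); out.append((round(float(np.degrees(np.arctan2(q[1],q[0]))),1),round(float(np.hypot(*q)),1),int(st[i,4])))
    return out
E
python3 - <<'E'
from h import *
look("rd",(617,148.7),45,31.5,5)
f=np.load("rd.npz");c=fit(f["w"],(617,148.7),45,26.5,36.5)["c"]
print(blobs(f["im"],f["w"],c,20,29,70,31.5))
g=np.load("w_str.npz")
for t in(40,55,70): print(t,blobs(g["im"],g["w"],(608.1,-151.5),23.5,30,t,99.5))
go(*c,18,122.2)
E
```

```text
19.27 [615.7 148.8 159.5] [ 1.8000e+02 -1.0000e-02  1.2226e+02]
rd {'c': [619.3, 145.6], 'z': 31.6, 'L': 62.9, 'W': 62.8, 'yaw': 77.4, 'n': 3100, 'mean': [618.6, 146.6]}
[(141.3, 26.3, 20), (80.9, 26.4, 21), (-158.6, 26.4, 15), (21.4, 26.7, 15), (-98.0, 26.3, 13), (-37.7, 26.6, 14)]
40 [(142.2, 26.4, 15), (-156.9, 26.2, 14), (81.8, 26.6, 14), (-97.4, 26.4, 9), (22.3, 26.6, 10), (-37.5, 26.7, 12)]
55 [(142.1, 26.5, 20), (-157.4, 26.3, 21), (82.4, 26.6, 21), (-96.7, 26.5, 16), (22.9, 26.6, 19), (-37.0, 26.7, 14)]
70 [(142.0, 26.3, 26), (-157.0, 26.3, 29), (82.1, 26.6, 30), (-97.2, 26.4, 22), (22.5, 26.8, 21), (-36.8, 26.9, 19)]
turn [ 0.     -0.0002  0.0011] shift [-0.0046  0.0013  0.1415] rows>= 3
```

To row units: 0.1415 m / 0.4 = 0.3538, 0.139 m / 0.4 = 0.3475.

>>> {"name": "move_arm", "arguments": {
  "motion": [
    [0,0,0,-0.0115,0.0033,0.125,0.085],
    [0,0,0,-0.0115,0.0033,0.25,0.085],
    [0,0,0,-0.0115,0.0033,0.325,0.085],
    [0,0,0,-0.0115,0.0033,0.3475,0.085],
    [0,0,0,-0.0115,0.0033,0.3538,0.078],
    [0,0,0,-0.0115,0.0033,0.3538,0.072],
    [0,0,0,-0.0115,0.0033,0.3538,0.067],
    [0,0,0,-0.0115,0.0033,0.3538,0.063]
  ],
  "grip_force": 40
}}

```text
clock: 20.27
eef_pos: [620.8, 144.9, 19.1]
tcp_rot: [3.14, 0.001, 2.133]
contact_force: [-2.0, -0.1, 5.5]
opening: 0.738
grasp_force: 12.1
```

>>> {"name": "move_arm", "arguments": {
  "motion": [
    [0,0,0,0,0,0,0.058],
    [0,0,0,0,0,0,0.055],
    [0,0,0,0,0,0,0.055],
    [0,0,0,0,0,0,0.055]
  ]
}}

```text
clock: 20.78
eef_pos: [620.8, 144.9, 19.5]
tcp_rot: [3.14, 0.001, 2.133]
contact_force: [-2.4, -0.7, 10.9]
opening: 0.723
grasp_force: 41.1
```

To row units: -0.15 m / 0.4 = -0.375, -0.14 m / 0.4 = -0.35.

>>> {"name": "move_arm", "arguments": {
  "motion": [
    [0,0,0,0,0,-0.02,0.055],
    [0,0,0,0,0,-0.075,0.055],
    [0,0,0,0,0,-0.2,0.055],
    [0,0,0,0,0,-0.35,0.055],
    [0,0,0,0,0,-0.375,0.055],
    [0,0,0,0,0,-0.375,0.055]
  ]
}}

```text
clock: 21.52
eef_pos: [620.1, 144.7, 168.4]
tcp_rot: [3.14, 0.0, 2.133]
contact_force: [0.7, -0.3, -1.9]
opening: 0.73
grasp_force: 44.5
```

Run:
```python
from h import *
look("held3",(620,147.4),75,15.5)
held("held3",8);held("held3",3)
s=sensors.sense();c=s["eef_pos"]
f=np.load("held3.npz");print(fit(f["w"],c[:2],34,c[2]+8,c[2]+20))
R=np.radians(122.2);
for o in(0,-.5,-1):
  print(blobs(f["im"],f["w"],c[:2]+o*np.array([np.cos(R),np.sin(R)]),20,29,60,c[2]+14))
go(608.1,-151.5,160,123.2)
```

```text
21.57 [619.3 144.5 167. ] [-1.7994e+02 -2.0000e-02  1.2220e+02]
held3 {'c': [620.5, 147.6], 'z': 15.6, 'L': 111.6, 'W': 64.3, 'yaw': 29.2, 'n': 5503, 'mean': [617.4, 151.3]}
held x [-29.9  32.9   1.5  62.8] y med -0.1 topz 13.3
held x [-30.2  33.1   1.5  63.3] y med -0.1 topz 13.3
{'c': [619.2, 145.7], 'z': 180.3, 'L': 63.8, 'W': 63.3, 'yaw': 80.9, 'n': 10899, 'mean': [617.9, 147.9]}
[]
[(82.4, 27.5, 57)]
[(138.8, 27.5, 58), (83.0, 27.7, 49)]
turn [-0.0011 -0.0004 -0.0175] shift [-0.2445 -0.1672  0.0071] rows>= 5
```

To row units: -0.245 m / 0.4 = -0.6125, -0.167 m / 0.4 = -0.4175, -0.017 rad / 3.1416 = -0.0054.

>>> {"name": "move_arm", "arguments": {
  "motion": [
    [0,0,-0.0054,-0.6125,-0.4175,0.0175,0.055],
    [0,0,-0.0054,-0.6125,-0.4175,0.0175,0.055],
    [0,0,-0.0054,-0.6125,-0.4175,0.0175,0.055],
    [0,0,-0.0054,-0.6125,-0.4175,0.0175,0.055],
    [0,0,-0.0054,-0.6125,-0.4175,0.0175,0.055],
    [0,0,-0.0054,-0.6125,-0.4175,0.0625,0.055],
    [0,0,-0.0054,-0.6125,-0.4175,0.1,0.055],
    [0,0,-0.0054,-0.6125,-0.4175,0.1,0.055]
  ]
}}

```text
clock: 22.58
eef_pos: [607.6, -149.9, 125.1]
tcp_rot: [-3.138, -0.004, 2.151]
contact_force: [-0.2, -0.2, -1.9]
opening: 0.724
grasp_force: 44.5
```

>>> {"name": "move_arm", "arguments": {
  "motion": [
    [0,0,0,0,0,0,0.055],
    [0,0,0,0,0,0,0.055],
    [0,0,0,0,0,0,0.055]
  ]
}}

```text
clock: 22.95
eef_pos: [609.7, -151.3, 128.4]
tcp_rot: [3.141, 0.001, 2.15]
contact_force: [-0.4, -0.1, -1.7]
opening: 0.726
grasp_force: 44.5
```

Run:
```python
from h import *
print(sensors.sense()["eef_pos"],np.degrees(sensors.sense()["tcp_rot"]))
go(608.9,-152.7,106,123.2)
```

```text
[ 609.6907277 -151.2779436  128.3623934] [1.79962156e+02 3.99172296e-02 1.23202595e+02]
turn [0.0007 0.0007 0.    ] shift [-0.0007 -0.0015  0.0224] rows>= 1
```

To row units: 0.0224 m / 0.4 = 0.056, -0.0015 m / 0.4 = -0.0038.

>>> {"name": "move_arm", "arguments": {
  "motion": [
    [0,0,0,-0.0018,-0.0038,0.03,0.055],
    [0,0,0,-0.0018,-0.0038,0.05,0.055],
    [0,0,0,-0.0018,-0.0038,0.056,0.055],
    [0,0,0,-0.0018,-0.0038,0.056,0.055],
    [0,0,0,-0.0018,-0.0038,0.056,0.055]
  ]
}}

```text
clock: 23.58
eef_pos: [608.6, -153.0, 105.6]
tcp_rot: [3.141, 0.0, 2.15]
contact_force: [0.2, 0.1, -1.7]
opening: 0.723
grasp_force: 44.5
```

To row units: 0.0025 m / 0.4 = 0.0063, 0.002 m / 0.4 = 0.005.

>>> {"name": "move_arm", "arguments": {
  "motion": [
    [0,0,0,0,0,0.0038,0.055],
    [0,0,0,0,0,0.005,0.055],
    [0,0,0,0,0,0.0063,0.055],
    [0,0,0,0,0,0.0063,0.055]
  ]
}}

```text
clock: 24.08
eef_pos: [608.6, -153.0, 103.6]
tcp_rot: [3.141, 0.0, 2.15]
contact_force: [-2.2, -0.3, 5.4]
opening: 0.721
grasp_force: 45.3
```

To row units: 0.0004 m / 0.4 = 0.001, 0.0003 m / 0.4 = 0.0008.

>>> {"name": "move_arm", "arguments": {
  "motion": [
    [0,0,0,0,0,0.0008,0.055],
    [0,0,0,0,0,0.001,0.055]
  ]
}}

```text
clock: 24.32
eef_pos: [608.6, -153.0, 103.6]
tcp_rot: [3.141, 0.0, 2.15]
contact_force: [-4.3, 1.0, 9.6]
opening: 0.725
grasp_force: 45.5
```

To row units: -0.135 m / 0.4 = -0.3375, -0.12 m / 0.4 = -0.3.

>>> {"name": "move_arm", "arguments": {
  "motion": [
    [0,0,0,0,0,-0.0013,0.068],
    [0,0,0,0,0,-0.0013,0.08],
    [0,0,0,0,0,-0.0013,0.085],
    [0,0,0,0,0,-0.05,0.085],
    [0,0,0,0,0,-0.15,0.085],
    [0,0,0,0,0,-0.3,0.085],
    [0,0,0,0,0,-0.3375,0.085],
    [0,0,0,0,0,-0.3375,0.085]
  ]
}}

```text
clock: 25.32
eef_pos: [609.1, -153.2, 239.5]
tcp_rot: [3.139, 0.002, 2.15]
contact_force: [-0.3, 0.1, -0.3]
opening: 0.994
grasp_force: 0.0
```

Run:
```python
from h import *
look("p3",(608.1,-151.5),50,115.6)
f=np.load("p3.npz");c=fit(f["w"],(608.1,-151.5),50,110,121)["c"];print(blobs(f["im"],f["w"],c,20,30,60,115.5))
save("p3c",f["im"][110:250,180:340],4)
go(620.5,147.6,150,119.2)
```

```text
25.38 [ 608.2 -152.9  237.7] [1.7998e+02 2.0000e-02 1.2317e+02]
p3 {'c': [607.6, -151.9], 'z': 115.6, 'L': 63.0, 'W': 62.6, 'yaw': 80.9, 'n': 3251, 'mean': [607.0, -150.9]}
[(142.5, 26.2, 16), (81.9, 26.6, 14), (-157.0, 26.2, 10), (22.4, 26.7, 12), (-96.9, 26.5, 12), (-37.1, 26.8, 11)]
turn [0.0003 0.0003 0.0694] shift [0.2448 0.1747 0.0877] rows>= 6
```

View pics/p3c.png

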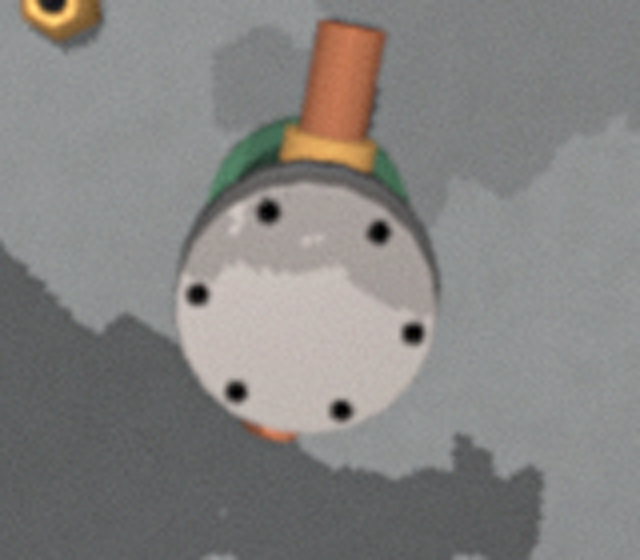

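The round plate is on the strainer at crop (308,305), 0.6 mm off, with its holes at the flange's hole angles. Last is the long plate, at yaw 209.2°.

Run:
```python
from h import *
go(620.5,147.6,170,209.2)
```

```text
turn [-0.0000e+00  4.0000e-04 -1.5014e+00] shift [0.2448 0.1747 0.0677] rows>= 9
```

To row units: 0.245 m / 0.4 = 0.6125, 0.175 m / 0.4 = 0.4375, -1.5 rad / 3.1416 = -0.4775.

>>> {"name": "move_arm", "arguments": {
  "motion": [
    [0,0,-0.4775,0.6125,0.4375,0.17,0.085],
    [0,0,-0.4775,0.6125,0.4375,0.17,0.085],
    [0,0,-0.4775,0.6125,0.4375,0.17,0.085],
    [0,0,-0.4775,0.6125,0.4375,0.17,0.085],
    [0,0,-0.4775,0.6125,0.4375,0.17,0.085],
    [0,0,-0.4775,0.6125,0.4375,0.17,0.085],
    [0,0,-0.4775,0.6125,0.4375,0.17,0.085],
    [0,0,-0.4775,0.6125,0.4375,0.17,0.085]
  ]
}}

```text
clock: 26.38
eef_pos: [619.3, 147.9, 167.1]
tcp_rot: [3.141, -0.004, -2.627]
contact_force: [-0.4, -0.1, -0.4]
opening: 0.996
grasp_force: 0.0
```

>>> {"name": "move_arm", "arguments": {
  "motion": [
    [0,0,0,0,0,0,0.085],
    [0,0,0,0,0,0,0.085]
  ]
}}

```text
clock: 26.62
eef_pos: [620.2, 147.7, 168.4]
tcp_rot: [3.141, -0.002, -2.638]
contact_force: [-0.2, 0.1, -0.1]
opening: 0.996
grasp_force: 0.0
```

Run:
```python
from h import *
look("lg",(620.5,147.6),75,15.5)
f=fit(np.load("lg.npz")["w"],(620.5,147.6),75,10,21)
go(*f["c"],4,f["yaw"]+180)
```

```text
26.68 [620.4 147.7 168.7] [ 1.7998e+02 -7.0000e-02 -1.5109e+02]
lg {'c': [620.2, 147.3], 'z': 15.6, 'L': 111.2, 'W': 64.2, 'yaw': 29.3, 'n': 6062, 'mean': [617.2, 145.7]}
turn [ 0.0004 -0.0013 -0.0068] shift [ 1.000e-04 -3.000e-04  1.647e-01] rows>= 3
```

To row units: 0.1645 m / 0.4 = 0.4113, 0.162 m / 0.4 = 0.405, -0.007 rad / 3.1416 = -0.0022.

>>> {"name": "move_arm", "arguments": {
  "motion": [
    [0,0,-0.0022,0,0,0.15,0.085],
    [0,0,-0.0022,0,0,0.3,0.085],
    [0,0,-0.0022,0,0,0.38,0.085],
    [0,0,-0.0022,0,0,0.405,0.085],
    [0,0,-0.0022,0,0,0.4113,0.078],
    [0,0,-0.0022,0,0,0.4113,0.072],
    [0,0,-0.0022,0,0,0.4113,0.067],
    [0,0,-0.0022,0,0,0.4113,0.063]
  ],
  "grip_force": 60
}}

```text
clock: 27.68
eef_pos: [621.8, 148.1, 6.5]
tcp_rot: [-3.141, 0.002, -2.627]
contact_force: [-0.7, 0.1, 6.2]
opening: 0.741
grasp_force: 16.5
```

>>> {"name": "move_arm", "arguments": {
  "motion": [
    [0,0,0,0,0,0,0.058],
    [0,0,0,0,0,0,0.055],
    [0,0,0,0,0,0,0.055],
    [0,0,0,0,0,0,0.055]
  ]
}}

```text
clock: 28.18
eef_pos: [621.8, 148.1, 7.1]
tcp_rot: [-3.141, 0.002, -2.627]
contact_force: [-4.0, -1.0, 12.0]
opening: 0.72
grasp_force: 61.9
```

To row units: -0.17 m / 0.4 = -0.425, -0.14 m / 0.4 = -0.35.

>>> {"name": "move_arm", "arguments": {
  "motion": [
    [0,0,0,0,0,-0.02,0.055],
    [0,0,0,0,0,-0.075,0.055],
    [0,0,0,0,0,-0.2,0.055],
    [0,0,0,0,0,-0.35,0.055],
    [0,0,0,0,0,-0.425,0.055],
    [0,0,0,0,0,-0.425,0.055],
    [0,0,0,0,0,-0.425,0.055]
  ]
}}

```text
clock: 29.05
eef_pos: [619.8, 147.6, 173.6]
tcp_rot: [3.141, -0.002, -2.626]
contact_force: [-0.4, -0.3, -3.7]
opening: 0.712
grasp_force: 66.6
```

Run:
```python
from h import *
s=sensors.sense();c=s["eef_pos"]
look("held4",c[:2],75,c[2]+13,6,view=True)
held("held4",25);held("held4",8)
go(440.3,-261.4,165,149.4)
```

```text
29.1 [619.5 147.6 173. ] [ 1.7995e+02 -1.7000e-01 -1.5048e+02]
held4 {'c': [619.6, 144.3], 'z': 181.8, 'L': 111.6, 'W': 81.3, 'yaw': 29.1, 'n': 22802, 'mean': [612.3, 144.2]}
held x [-53.1  57.1   2.  110.2] y med -0.1 topz 8.8
held x [-53.6  57.1   1.8 110.7] y med -0.1 topz 8.8
turn [-8.0000e-04 -3.2000e-03  1.0492e+00] shift [ 0.3574 -0.2676  0.0089] rows>= 8
```

View pics/held4.png

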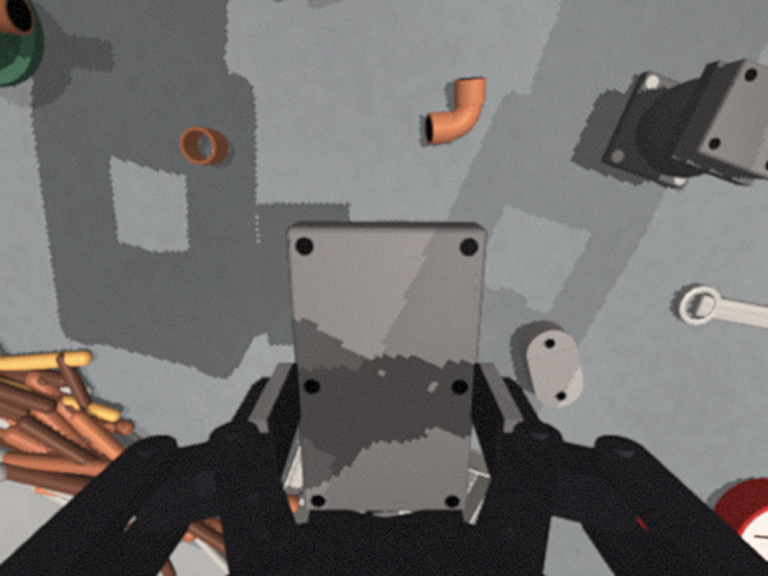

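The long plate is held centrally at (385,370) in the 1.5x picture, with 1.9 mm of offset along the tool.

To row units: 0.357 m / 0.4 = 0.8925, -0.268 m / 0.4 = -0.67, 1.049 rad / 3.1416 = 0.3339.

>>> {"name": "move_arm", "arguments": {
  "motion": [
    [0,0,0.3339,0.8925,-0.67,0.0225,0.055],
    [0,0,0.3339,0.8925,-0.67,0.0225,0.055],
    [0,0,0.3339,0.8925,-0.67,0.0225,0.055],
    [0,0,0.3339,0.8925,-0.67,0.0225,0.055],
    [0,0,0.3339,0.8925,-0.67,0.0225,0.055],
    [0,0,0.3339,0.8925,-0.67,0.0225,0.055],
    [0,0,0.3339,0.8925,-0.67,0.0225,0.055],
    [0,0,0.3339,0.8925,-0.67,0.0225,0.055]
  ]
}}

```text
clock: 30.1
eef_pos: [439.7, -263.7, 164.3]
tcp_rot: [-3.141, -0.003, 2.604]
contact_force: [0.3, 0.3, -3.4]
opening: 0.712
grasp_force: 66.8
```

To row units: 0.04 m / 0.4 = 0.1, 0.035 m / 0.4 = 0.0875.

>>> {"name": "move_arm", "arguments": {
  "motion": [
    [0,0,0,0,0,0.05,0.055],
    [0,0,0,0,0,0.0875,0.055],
    [0,0,0,0,0,0.1,0.055],
    [0,0,0,0,0,0.1,0.055],
    [0,0,0,0,0,0.1,0.055]
  ]
}}

```text
clock: 30.72
eef_pos: [442.7, -261.2, 126.4]
tcp_rot: [-3.142, 0.001, 2.608]
contact_force: [0.2, 0.4, -2.8]
opening: 0.712
grasp_force: 66.8
```

Run:
```python
from h import *
cloudw=cloud("wrist"); np.savez("held4b.npz",im=cloudw[0],w=cloudw[1])
s=sensors.sense();print(s["eef_pos"],np.degrees(s["tcp_rot"]))
held("held4b",20)
w=cloudw[1];q=Ro.from_euler("xyz",s["tcp_rot"]).inv().apply(w.reshape(-1,3)-s["eef_pos"])
q=q[(abs(q[:,1])<25)&(abs(q[:,0])<52)&(-q[:,2]>0)&(-q[:,2]<18)]
print(np.linalg.lstsq(np.c_[q[:,:2],np.ones(len(q))],-q[:,2],rcond=None)[0])
go(441.9,-262.4,106,149.4)
```

```text
[ 442.71054167 -261.25484353  126.50144973] [-1.79998367e+02  5.49740446e-02  1.49441220e+02]
held x [-52.3  58.1   2.9 110.3] y med 0.1 topz 8.2
[ 4.48329641e-04 -1.22600071e-04  8.16787837e+00]
turn [-0.      0.001   0.0007] shift [ 0.0001 -0.0014  0.0205] rows>= 1
```

>>> {"name": "move_arm", "arguments": {
  "motion": [
    [0,0,0,0,-0.0035,0.025,0.055],
    [0,0,0,0,-0.0035,0.0425,0.055],
    [0,0,0,0,-0.0035,0.045,0.055],
    [0,0,0,0,-0.0035,0.045,0.055],
    [0,0,0,0,-0.0035,0.045,0.055],
    [0,0,0,0,-0.0035,0.045,0.055]
  ]
}}

```text
clock: 31.52
eef_pos: [441.6, -262.5, 108.2]
tcp_rot: [3.142, 0.0, 2.608]
contact_force: [-0.0, -0.2, -2.8]
opening: 0.715
grasp_force: 66.8
```

Run:
```python
from h import *
for i in range(2):
    c=cloud("wrist"); np.savez("held4c.npz",im=c[0],w=c[1])
    s=sensors.sense();print(s["eef_pos"],np.degrees(s["tcp_rot"])[2])
    held("held4c",20)
p=c[1]; e=s["eef_pos"]
f=fit(p,e[:2],75,e[2]+5,e[2]+12);print(f)
```

```text
[ 441.62286782 -262.50349529  108.16809421] 149.41740229008818
held x [-52.4  58.    2.8 110.4] y med -0.0 topz 8.3
[ 441.59947046 -262.5168665   108.12886821] 149.41532039277945
held x [-52.4  58.    2.8 110.4] y med 0.0 topz 8.3
{'c': [439.9, -261.3], 'z': 116.4, 'L': 112.3, 'W': 74.0, 'yaw': -30.8, 'n': 22914, 'mean': [433.7, -257.5]}
```

>>> {"name": "move_arm", "arguments": {
  "motion": [
    [0,0,0,-0.001,0.0008,0.005,0.055],
    [0,0,0,-0.001,0.0008,0.01,0.055],
    [0,0,0,-0.001,0.0008,0.0125,0.055],
    [0,0,0,-0.001,0.0008,0.0125,0.055],
    [0,0,0,-0.001,0.0008,0.0125,0.055]
  ]
}}

```text
clock: 32.25
eef_pos: [442.0, -262.4, 103.0]
tcp_rot: [3.142, 0.0, 2.608]
contact_force: [-0.1, -0.4, -3.5]
opening: 0.711
grasp_force: 66.8
```

To row units: 0.0005 m / 0.4 = 0.0013.

>>> {"name": "move_arm", "arguments": {
  "motion": [
    [0,0,0,0,0,0.0013,0.055],
    [0,0,0,0,0,0.0013,0.055]
  ]
}}

```text
clock: 32.5
eef_pos: [442.0, -262.4, 102.5]
tcp_rot: [-3.142, -0.0, 2.608]
contact_force: [-0.1, 0.1, -3.2]
opening: 0.709
grasp_force: 66.8
```

To row units: 0.0005 m / 0.4 = 0.0013, 0.0004 m / 0.4 = 0.001.

>>> {"name": "move_arm", "arguments": {
  "motion": [
    [0,0,0,0,0,0.001,0.055],
    [0,0,0,0,0,0.0013,0.055],
    [0,0,0,0,0,0.0013,0.055]
  ]
}}

```text
clock: 32.88
eef_pos: [442.1, -262.4, 102.3]
tcp_rot: [-3.142, 0.0, 2.608]
contact_force: [-2.4, 0.6, 3.3]
opening: 0.715
grasp_force: 67.7
```

>>> {"name": "move_arm", "arguments": {
  "motion": [
    [0,0,0,0,0,0.0008,0.055],
    [0,0,0,0,0,0.001,0.055]
  ]
}}

```text
clock: 33.12
eef_pos: [442.1, -262.4, 102.2]
tcp_rot: [3.142, 0.0, 2.608]
contact_force: [-3.0, 2.3, 10.4]
opening: 0.713
grasp_force: 68.6
```

To row units: -0.14 m / 0.4 = -0.35, -0.12 m / 0.4 = -0.3.

>>> {"name": "move_arm", "arguments": {
  "motion": [
    [0,0,0,0,0,-0.0013,0.068],
    [0,0,0,0,0,-0.0013,0.08],
    [0,0,0,0,0,-0.0013,0.085],
    [0,0,0,0,0,-0.05,0.085],
    [0,0,0,0,0,-0.15,0.085],
    [0,0,0,0,0,-0.3,0.085],
    [0,0,0,0,0,-0.35,0.085],
    [0,0,0,0,0,-0.35,0.085]
  ]
}}

```text
clock: 34.12
eef_pos: [442.9, -262.9, 243.2]
tcp_rot: [-3.142, 0.004, 2.608]
contact_force: [-0.4, -0.5, -0.1]
opening: 0.994
grasp_force: 0.0
```

>>> {"name": "move_arm", "arguments": {
  "motion": [
    [0,0,0,0,0,0,0.085],
    [0,0,0,0,0,0,0.085],
    [0,0,0,0,0,0,0.085]
  ]
}}

```text
clock: 34.5
eef_pos: [441.6, -262.2, 240.6]
tcp_rot: [-3.142, -0.002, 2.608]
contact_force: [-0.2, -0.2, -0.3]
opening: 0.996
grasp_force: 0.0
```

Run:
```python
from h import *
look("p4",(440.3,-261.4),80,110.6)
b,w=cloud("top")
for n,c,r,z in(("oval",(437,-20),40,100.5),("sq",(446,265),45,85.5),("rd",(609.5,-151),48,115.5),("long",(441,-261),80,110.5)): print(n,fit(w,c,r,z-5,z+5))
save("p4c",np.load("p4.npz")["im"][90:270,160:360],3); save("top9",b[120:290,90:440],2)
```

```text
34.55 [ 441.7 -262.2  240.8] [ 1.8000e+02 -8.0000e-02  1.4942e+02]
p4 {'c': [440.1, -261.1], 'z': 110.6, 'L': 111.0, 'W': 64.2, 'yaw': -30.7, 'n': 6997, 'mean': [437.0, -259.3]}
oval {'c': [437.3, -20.5], 'z': 100.3, 'L': 49.2, 'W': 28.0, 'yaw': -37.7, 'n': 300, 'mean': [437.2, -20.7]}
sq {'c': [445.2, 264.1], 'z': 85.6, 'L': 46.9, 'W': 45.5, 'yaw': -78.5, 'n': 500, 'mean': [445.2, 263.5]}
rd {'c': [608.5, -151.3], 'z': 115.5, 'L': 63.5, 'W': 60.6, 'yaw': -45.1, 'n': 747, 'mean': [608.2, -151.2]}
long {'c': [441.2, -260.6], 'z': 110.5, 'L': 111.2, 'W': 65.1, 'yaw': -31.0, 'n': 1309, 'mean': [429.2, -251.6]}
```

View pics/p4c.png

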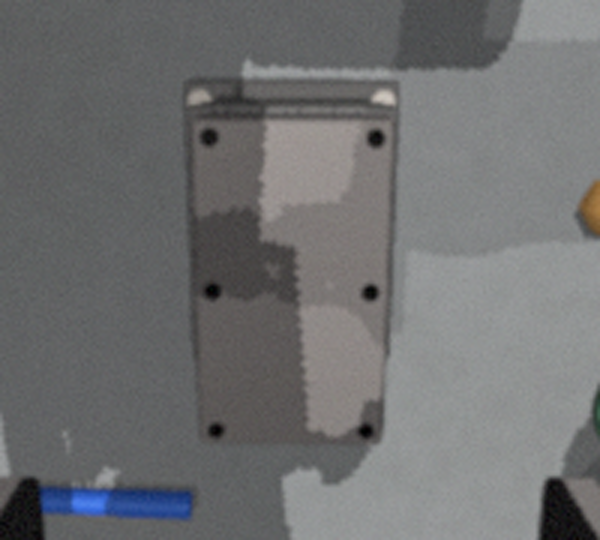

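View pics/top9.png

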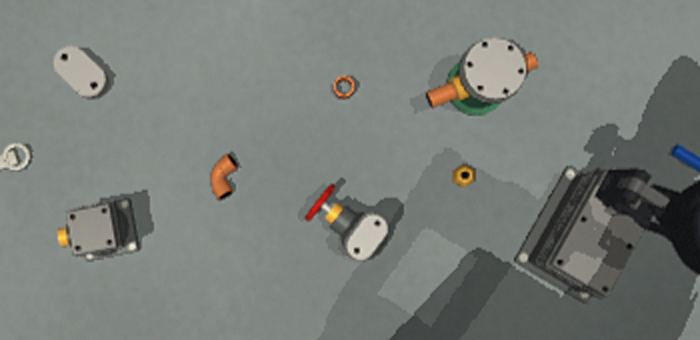

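All four plates sit flat on their flanges, within about 1 mm and 1°. The long one is at (290,280) in its crop; in the top crop the oval is at (365,235), the square at (92,230) and the round at (495,68). The gripper is clear of everything.

```bash
python3 -c "
from rig import order; print(order.sign_off())"
```

```text
the job is handed in; nothing more can be done
None
```

All four plates were taken from the top down and set flat on their own flanges, each within about 1 mm and 1° by camera, and the job was handed in at about 35 s on the clock.

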